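# Scan a headlamp's ticket and click the light meter into its notch

## Robot

A 6-joint arm with a two-finger parallel gripper is mounted at the origin on the work surface. World frame = base frame: x ahead of the robot, y to its left, z up, the work surface at z = 0. Lengths are in m, angles in rad, forces in N, time in s.
With the tool pointing down it reaches from about 0.275 to 0.75 m from the base axis. Payload 10.2 kg.
Tool frame: the origin (TCP) lies midway between the tips of the shut fingers; the grasp point (between the pads) lies 19 mm behind it; z points along the fingers, y is the line along which they close (so a half turn about z gives the same grasp; the last joint's range is limited). The gripper opens to 88 mm and grips with 3 to 60 N. Pads are 18 mm wide; open, the fingers measure 123 mm over their backs; the gripper's body (75 mm by 187 mm) begins 45 mm behind the grasp point.
Start: joints at [-0.223, 0.313, 1.498, -0, 1.331, -0.223], TCP at [0.525, -0, 0.239] pointing down, gripper open.
Joint ranges: [-2.94, 2.94], [-0.97, 2.17], [0.19, 2.56], [-1.23, 4.37], [0.02, 3.11], [-2.88, 2.88]. Speed limits (rad/s): [2.39, 2.39, 3.01, 3.14, 3.14, 3.14].

## Interface

Orientations are given as a unit quaternion [x, y, z, w].
In Python, from cell import * gives the robot as it stands.
- The arm moves only by the shell command python3 -m handwheel 'ROWS' [OPENING] [FORCE]. ROWS is JSON, a list of rows, each an object with "offset": the shift along the tool's x, y, z in cm, a list of three; "twist": the turn, a rotation vector about the tool's x, y, z in degrees, a list of three. A call has 1 to 20 rows; each row is the pose to reach, as a shift and turn from the pose commanded when the call began, along the tool's axes at that moment; what a row does not reach only later rows make up. A row lasts 1/10 s, in which the tool goes at most 50 mm and 8.59 degrees, less where a joint would pass 70% of its speed; a pose out of reach is approached as far as the arm can. A call with a gripper value outside its range is refused whole. OPENING is the finger opening in cm, from 0 to 8.81, set as the call begins (- or left out, the last holds). The fingers move at their own pace and stop on an object; FORCE is the grip in N (left out, the last holds). Time passes only in rows, so rows that repeat a pose let the fingers close. It gives the time, the measured TCP pose, the force, the opening and the grip force at its end, in the units of the state.
- sense(): the state, without advancing time (a new reading comes with each control period).
- snapshot(name): name is "scene" or "side" or "wrist"; returns (picture, depth): 480x640x3 uint8, blue, green, red; 480x640 float32, m along the optical axis (not along the pixel's ray), 0 where there is no reading.
- get_calibration(name): a dict with "fx", "fy", "cx", "cy" (pixels), "world_to_cam" (4x4, takes a point from world to camera coordinates). Camera axes: x right, y up, looking along -z (the intrinsics and any distortion apply to the point x, -y, -z); pixel columns grow to the right and rows downward; lengths in m; the calibration is good to about 2 mm. A picture is of the moment at which its call begins: read the wrist's pose just before it. get_calibration takes no time and is no camera call; for the wrist camera it gives the pose at the moment of the call.
- close_job(): hands the job in; it is judged then, once.
Trained networks look in the newest picture that a camera, given by its name, has taken for a name from the list of things; names that differ only in an ending like _2 or _b are one class to them, and where a whole thing is asked for, a point or a joint stands for the part that bears it (a point fixed in the world has none). Each returns a list of dicts, best first, with "confidence" (0 to 1); they miss things now and then, are a little off and sometimes report something else, mostly with a low value. They report only what shows in the picture. A call takes as long as a camera call. They do not tell look-alikes from the thing itself.
- masks_of(camera, target): "mask" (480x640 bool, what is visible of it).
- spot_point(camera, target): "location" ([x, y, z] in m, in the coordinates of the camera as it stood for that picture, good to about 4 mm: a listed point, or the origin of a listed thing).
The state is a dict: "clock": time; "joints": joint angles; "joint_vel": joint speeds; "tau": joint torques, N m; "position": TCP position; "tcp_rot": TCP orientation; "ft_force": force on the tool from outside, world axes, zero at the start; "moment": the same for the moment, N m; "opening": finger opening in m; "grip_force": force on a finger pad.
Only numpy, scipy, OpenCV 4.12 (cv2) and the standard library are available. Lean on these libraries where they do the work, as an engineer would, in place of code of your own. Each camera call takes 0.05 s, during which the arm holds its last target. There are 200 camera calls.

## Task

Take the code scanner from its pocket, hold it upright and steady a few centimetres over the middle of the bar code on the job ticket for a good second, its long window lined up with the row of bars, and stand it back in its pocket. Then take the light-meter carriage by its grip post and slide it along the rail towards the headlamp until its ball clicks into the notch of the steel strip, not past it. Finish while still gripping the post, with the carriage held still in the notch; leave the bottle, jar and screwdriver alone.

Things in the scene. Friction and masses are not known exactly. Their poses are not given: they have to be found in the camera images.
- scanner: Grey plastic code scanner, 0.16 kg, standing window-down in its pocket. Head 54 (its x) x 30 (its y) x 45 mm high; above it a handle 34 (x) x 26 (y) mm from 45 to 155 mm up. Origin: centre of its flat underside, which is the window; it looks straight down, along its own -z. z points up the handle. The 54 mm side of the window is along x.
- holder: Fixed black open-topped pocket for the scanner, outside 76 (its x) x 52 (y) x 35 mm high, walls and floor 5 mm, so 66 x 42 mm inside. Origin: centre of its underside on the bench. A scanner standing in it has its origin 5 mm above this and its x along the pocket's x (either way round).
- label (a point): Middle of the bar code, on top of the fixed job ticket, an aluminium plate 90 (x) x 60 (y) x 10 mm with a paper label 70 x 44 mm. z points up, x runs along the row of bars (the long side).
- meter (a joint): Travel of the light-meter carriage along the rail in m: 0 at the end far from the headlamp, growing towards the headlamp, 0.24 at the other end. It runs with about 2 N of friction (plus 6 N per m/s); its ball needs about 10 N to climb a ridge of the notch. Moves straight, along the y axis of meter_grip. The carriage weighs about 0.4 kg and cannot lift off the rail.
- meter_grip (a point): Centre of the top of the carriage's grip post, a black upright post 22 (x) x 22 (y) mm whose top is 116 mm above the bench and which is free from 52 mm up. y points along the rail to the headlamp. A round light-meter head, 60 mm across, stands 43 to 57 mm ahead of it (+y), its top 125 mm above the bench. A spring-plunger barrel of 16 mm stands beside the carriage at +x, its top 58 mm above the bench.
- meter_ball (a point): Lowest point of the carriage's spring ball when it is out, under the barrel: 36 mm to the +x side of the post's axis and level with it along the rail, 19 mm above the bench. Axes as meter_grip.
- notch (a point): Middle of the notch in the steel strip (16 x 56 mm) that is screwed to the jig's base plate beside the rail; the ball runs over this strip. The strip has two round cross ridges 8 mm wide, 6 mm before and 6 mm past the notch; the ball meets the first ridge about 12 mm before the notch, is pushed up about 2.5 mm and drops between the two, where the spring centres it. y points along the rail to the headlamp. The ball is in the notch when meter_ball and this point agree along y.
- bottle: Loose grey plastic bottle, 60 mm across, 170 mm high; origin at the centre of its underside. Leave it alone.
- jar: Loose blue jar with a red lid, 68 mm across, 60 mm high; origin at the centre of its underside. Leave it alone.
- screwdriver: Loose screwdriver lying on the bench near the headlamp; origin near its middle. Leave it alone.
Things that resemble listed ones, but are neither listed nor needed, are in the scene too. What is meant by the part that bears label is not green or turquoise, and is the smaller of those in its own colour.

How it is judged:
By the outcome, as a careful person would: the job done as asked, in the order asked, and still so for the second after the job is handed in, while the arm keeps its last pose, push and grip.
It also fails if it takes over 54 s, if anything falls off the work surface, if the arm or the gripper's body presses on something with over 40 N, if the wrist force passes 120 N, or if a joint passes its speed limit or range.

## Working session

There is one attempt and no reset: what is moved stays moved. The work goes in short steps, Python scripts to look and compute and a shell command to move; the robot and the scene stay as the last step left them, time stands still between calls to the robot, and variables do not carry over. Pictures are saved under pics/ and viewed, at most 10 in all, crops included, and the job is handed in when it is done.

```bash
mkdir -p pics
cat > h.py <<'E'
from cell import *
import numpy as np, cv2
def w(cam,p,cal=None):
    T=np.linalg.inv((cal or get_calibration(cam))["world_to_cam"]); return (T@np.r_[p,1])[:3]
def cloud(cam,depth,cal=None):
    c=cal or get_calibration(cam); v,u=np.mgrid[:480,:640]; d=depth
    P=np.stack([(u-c["cx"])/c["fx"]*d,-(v-c["cy"])/c["fy"]*d,-d,np.ones_like(d)],-1)
    W=P@np.linalg.inv(c["world_to_cam"]).T
    W[d==0]=np.nan
    return W[...,:3]
E
python3 - <<'E'
from h import *
np.set_printoptions(precision=4,suppress=True)
print({k:v for k,v in get_calibration("scene").items() if k!="world_to_cam"})
for cam in ["scene","side"]:
    im,d=snapshot(cam); cv2.imwrite(f"pics/{cam}0.png",im); np.save(f"{cam}0.npy",d)
    for t in ["scanner","holder","label","meter_grip","meter_ball","notch","bottle","jar"]:
        for r in spot_point(cam,t)[:4]: print(cam,t,round(r["confidence"],2),w(cam,r["location"]))
s=sense(); print(s)
E
```

```text
{'fx': 434.5281988728104, 'fy': 434.5281988728104, 'cx': 318.0922846536903, 'cy': 241.259553940134}
scene scanner 0.88 [ 0.4331 -0.1701  0.0048]
scene scanner 0.36 [ 0.6418 -0.1441  0.0197]
scene holder 0.58 [ 0.4308 -0.1758 -0.002 ]
scene holder 0.29 [ 0.6392 -0.1403  0.0201]
scene label 0.78 [ 0.3379 -0.0372  0.0093]
scene label 0.76 [ 0.2694 -0.2333  0.016 ]
scene meter_grip 0.95 [ 0.6012 -0.1375  0.1204]
scene meter_ball 0.78 [ 0.6402 -0.1441  0.0203]
scene notch 0.45 [ 0.6527 -0.0185  0.0186]
scene bottle 0.55 [ 0.6508 -0.372   0.0037]
scene jar 0.96 [ 0.3897  0.2778 -0.0038]
side scanner 0.56 [ 0.4367 -0.1783  0.006 ]
side holder 0.55 [ 0.432  -0.1729  0.0028]
side label 0.9 [ 0.2739 -0.2358  0.0102]
side label 0.82 [ 0.815  -0.1066  0.0208]
side label 0.8 [ 0.3405 -0.0376  0.0104]
side label 0.67 [0.4376 0.0749 0.0152]
side meter_grip 0.93 [ 0.6065 -0.1397  0.1131]
side meter_ball 0.83 [ 0.6406 -0.1368  0.0235]
side notch 0.54 [ 0.6493 -0.0201  0.0221]
side bottle 0.62 [ 0.6497 -0.3738  0.0024]
side bottle 0.46 [ 0.6485 -0.0202  0.0214]
side jar 0.9 [0.398  0.2746 0.0018]
{'clock': 0.9, 'joints': array([-0.2234,  0.3129,  1.4977, -0.0001,  1.331 , -0.2234]), 'joint_vel': array([ 0.0008,  0.0003, -0.001 ,  0.0005, -0.002 ,  0.002 ]), 'tau': array([  0.0016, -40.2107, -25.242 ,   0.0695,   0.0319,  -0.    ]), 'position': array([ 0.525 , -0.    ,  0.2387]), 'tcp_rot': array([ 0.7071,  0.7071, -0.    ,  0.    ]), 'ft_force': array([-0.1438,  0.5165, -0.0472]), 'moment': array([ 0.0431, -0.0421, -0.0009]), 'grip_force': 0.0, 'opening': 0.08820421811207316}
```

View pics/scene0.png

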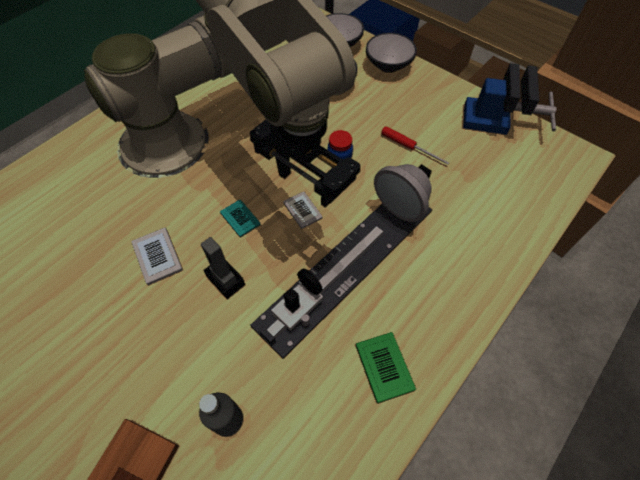

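View pics/side0.png

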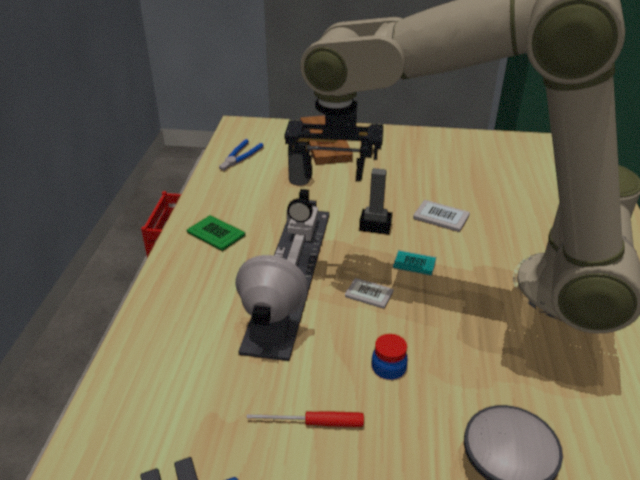

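The scene view shows a small white ticket at (303,210), a big white one at (157,255), the scanner in its pocket at (222,275), and the carriage post at (292,298). The small white ticket is the target. The bars look parallel to the long side. Next I'll get the orientations.

Run:
```python
from h import *
np.set_printoptions(precision=4,suppress=True)
def rect(P): 
    r=cv2.minAreaRect((P[:,:2]*1000).astype(np.float32)); b=cv2.boxPoints(r); e=b[1]-b[0]; f=b[2]-b[1]
    l=e if np.hypot(*e)>np.hypot(*f) else f
    return np.array(r[0]),np.array(r[1]),np.degrees(np.arctan2(l[1],l[0]))%180
for cam in ["scene","side"]:
    im,d=snapshot(cam); W=cloud(cam,d)
    for t,zr in [("label",(.003,.02)),("holder",(.025,.040)),("scanner",(.06,.17)),("meter_grip",(.06,.2)),("notch",(.0,.05))]:
        for r in masks_of(cam,t)[:4]:
            m=cv2.erode(r["mask"].astype(np.uint8),np.ones((2,2)))>0
            P=W[m]; P=P[(P[:,2]>zr[0])&(P[:,2]<zr[1])]
            if len(P)>8: print(cam,t,round(r["confidence"],2),len(P),np.median(P,0),*rect(P),"bgr",np.median(im[m],0))
# base plate of jig: dark pixels 
    m=(W[...,2]>.004)&(W[...,2]<.02)&(W[...,0]>.53)&(W[...,0]<.74)&(W[...,1]>-.25)&(W[...,1]<.2)&(im.max(-1)<90)
    m=cv2.morphologyEx(m.astype(np.uint8),cv2.MORPH_OPEN,np.ones((3,3)))>0
    print("jig",m.sum(),rect(W[m]),np.median(W[m][:,2]))
```

```text
scene label 0.79 1653 [ 0.2786 -0.2362  0.0139] [ 272.7225 -233.5112] [ 80.387  121.7716] 157.20552 bgr [129. 133. 142.]
scene label 0.78 740 [ 0.3458 -0.0395  0.0101] [342.4981 -38.2054] [58.7624 88.3774] 168.33694 bgr [65.  71.5 23. ]
scene label 0.75 2421 [ 0.819  -0.1028  0.0133] [ 816.4299 -100.6131] [ 80.1859 118.1609] 147.99335 bgr [ 49. 103.  40.]
scene label 0.63 734 [0.444  0.0759 0.0097] [440.9306  77.4821] [60.0042 89.0019] 162.71782 bgr [ 89.  97. 101.]
scene holder 0.85 207 [ 0.4547 -0.1894  0.0333] [ 436.5133 -173.9187] [52.2457 73.668 ] 173.56244 bgr [7. 7. 7.]
scene scanner 0.66 550 [ 0.45   -0.1786  0.1338] [ 437.6113 -176.1824] [25.8999 31.9656] 175.59853 bgr [24. 26. 26.]
scene meter_grip 0.55 598 [ 0.6135 -0.0946  0.1081] [ 616.1119 -113.9607] [53.857  68.0679] 99.36432 bgr [72. 75. 81.]
scene notch 0.51 153 [ 0.6512 -0.0185  0.0171] [650.9077 -18.7996] [52.148  14.1851] 86.58676 bgr [ 92.  93. 101.]
jig 4674 (array([612.2261,  -7.4722]), array([419.4022, 102.9959]), np.float32(86.63514)) 0.011456144745071617
side label 0.93 818 [0.4383 0.0838 0.0105] [438.3991  
[... 167 characters left out ...]
.]
side label 0.79 995 [ 0.2704 -0.2221  0.014 ] [ 269.8519 -231.1531] [ 91.6368 120.3903] 157.19247 bgr [143. 145. 149.]
side label 0.73 1084 [ 0.8092 -0.0897  0.0146] [812.3157 -96.9206] [ 84.9959 122.5314] 148.65617 bgr [ 48. 109.  32.]
side holder 0.58 177 [ 0.4356 -0.1512  0.0317] [ 435.1672 -171.5359] [56.3578 78.0744] 177.91885 bgr [15. 14. 14.]
side scanner 0.72 586 [ 0.435  -0.1636  0.1148] [ 435.5973 -171.6271] [32.7806 34.6432] 177.86069 bgr [47. 49. 49.]
side meter_grip 0.82 588 [ 0.6059 -0.0821  0.1024] [ 614.0777 -106.2811] [57.0885 78.1585] 103.50074 bgr [80. 83. 88.]
jig 1384 (array([612.6564,  -9.5767]), array([412.6064,  99.0016]), np.float32(86.70359)) 0.012607456059543776
```

```bash
python3 -m handwheel '[{"offset":[-2,-1,0],"twist":[0,0,1]},{"offset":[-6,-3,0],"twist":[0,0,2]},{"offset":[-10,-5,0],"twist":[0,0,3]},{"offset":[-14,-7.5,0],"twist":[0,0,4]},{"offset":[-16.5,-8.7,0],"twist":[0,0,4]},{"offset":[-17.3,-8.9,0],"twist":[0,0,4]},{"offset":[-17.3,-8.9,0],"twist":[0,0,4]},{"offset":[-17.3,-8.9,0],"twist":[0,0,4]}]' 8.8
cat > rect.py <<'E'
from h import *
def rect(P): 
    r=cv2.minAreaRect((P[:,:2]*1000).astype(np.float32)); b=cv2.boxPoints(r); e=b[1]-b[0]; f=b[2]-b[1]
    l=e if np.hypot(*e)>np.hypot(*f) else f
    return np.array(r[0]),np.array(r[1]),np.degrees(np.arctan2(l[1],l[0]))%180
E
python3 - <<'E'
from rect import *
np.set_printoptions(precision=4,suppress=True)
s=sense();print(s["position"],s["tcp_rot"])
cal=get_calibration("wrist"); im,d=snapshot("wrist"); W=cloud("wrist",d,cal); cv2.imwrite("pics/w1.png",im)
print(w("wrist",[0,0,0],cal))
for t in ["scanner","holder","notch","meter_grip","meter_ball","label"]:
    for r in spot_point("wrist",t)[:2]: print(t,round(r["confidence"],2),w("wrist",r["location"],cal))
x,y,z=W[...,0],W[...,1],W[...,2]
near=(abs(x-.435)<.06)&(abs(y+.173)<.06)
for a,b in [(.15,.17),(.06,.17),(.028,.04)]:
    m=near&(z>a)&(z<b); 
    if m.sum()>10: print(a,m.sum(),*rect(W[m]),np.median(W[m],0))
E
```

```text
clock: 2.3
position: [0.4365, -0.1722, 0.2387]
tcp_rot: [0.731, 0.682, 0.0, -0.0]
ft_force: [-0.8, 0.2, 0.7]
opening: 0.0878
grip_force: 0.0
[ 0.4365 -0.1722  0.2387] [ 0.7311  0.6823  0.0001 -0.0001]
[ 0.4413 -0.1048  0.3845]
scanner 0.96 [ 0.4344 -0.1768  0.004 ]
holder 0.75 [ 0.4325 -0.1783 -0.0023]
notch 0.56 [ 0.6508 -0.0203  0.0247]
meter_grip 0.74 [ 0.6066 -0.1365  0.1097]
label 0.82 [ 0.2691 -0.234   0.0148]
label 0.69 [ 0.3425 -0.0388  0.0086]
0.15 2263 [ 434.0501 -176.1015] [26.5478 34.1128] 174.33716 [ 0.4342 -0.1744  0.1595]
0.06 3388 [ 434.0501 -176.1015] [26.5478 34.1128] 174.33716 [ 0.4346 -0.1678  0.1589]
0.028 1252 [ 433.3182 -175.2938] [51.7817 76.1947] 174.07089 [ 0.4347 -0.1611  0.0343]
```

View pics/w1.png

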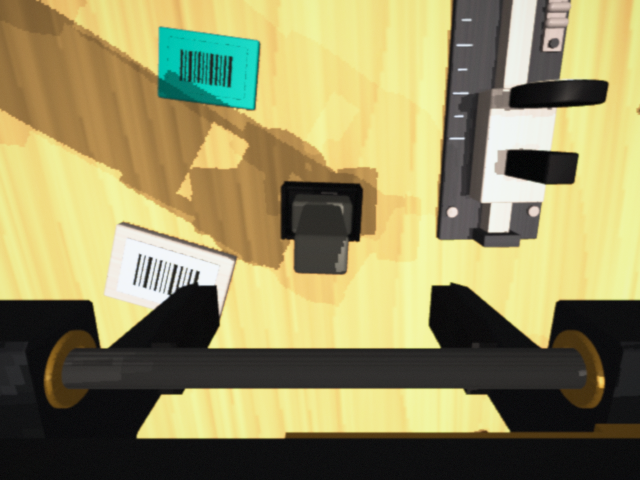

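The wrist view shows the handle top at about (322,245) inside the pocket, with the fingers straddling it. It needs about a 4 mm and 2° correction before I descend. The strip shows at top right, near (553,35).

```bash
python3 -m handwheel '[{"offset":[-0.4,-0.2,1],"twist":[0,0,1.8]},{"offset":[-0.4,-0.2,4],"twist":[0,0,1.8]},{"offset":[-0.4,-0.2,7],"twist":[0,0,1.8]},{"offset":[-0.4,-0.2,10],"twist":[0,0,1.8]},{"offset":[-0.4,-0.2,12],"twist":[0,0,1.8]},{"offset":[-0.4,-0.2,13],"twist":[0,0,1.8]},{"offset":[-0.4,-0.2,13.1],"twist":[0,0,1.8]},{"offset":[-0.4,-0.2,13.1],"twist":[0,0,1.8]}]' 8.8
python3 -m handwheel '[{"offset":[0,0,0],"twist":[0,0,0]},{"offset":[0,0,0],"twist":[0,0,0]},{"offset":[0,0,0],"twist":[0,0,0]},{"offset":[0,0,0],"twist":[0,0,0]},{"offset":[0,0,0],"twist":[0,0,0]},{"offset":[0,0,0],"twist":[0,0,0]},{"offset":[0,0,0],"twist":[0,0,0]},{"offset":[0,0,0],"twist":[0,0,0]}]' 2.5 25
```

```text
clock: 3.45
position: [0.434, -0.1771, 0.1082]
tcp_rot: [0.742, 0.67, 0.0, 0.0]
ft_force: [-0.2, 0.6, 0.1]
opening: 0.0879
grip_force: 0.0
clock: 4.25
position: [0.4337, -0.1769, 0.1077]
tcp_rot: [0.742, 0.67, -0.0, -0.0]
ft_force: [-0.0, 1.4, -0.2]
opening: 0.0337
grip_force: 25.0
```

```bash
python3 -m handwheel '[{"offset":[0,0,-0.5],"twist":[0,0,0]},{"offset":[0,0,-1.5],"twist":[0,0,0]},{"offset":[0,0,-3],"twist":[0,0,0]},{"offset":[0,0,-4.5],"twist":[0,0,0]},{"offset":[0,0,-6],"twist":[0,0,0]},{"offset":[0,0,-6.5],"twist":[0,0,0]},{"offset":[0,0,-6.5],"twist":[0,0,0]},{"offset":[0,0,-6.5],"twist":[0,0,0]}]'
python3 - <<'E'
from rect import *
np.set_printoptions(precision=4,suppress=True)
s=sense();print(s["position"],s["tcp_rot"],s["ft_force"],s["opening"])
for cam in ["scene","side"]:
    cal=get_calibration(cam); im,d=snapshot(cam); W=cloud(cam,d,cal)
    for r in spot_point(cam,"scanner")[:1]: print(cam,r["confidence"],w(cam,r["location"],cal))
cal=get_calibration("wrist"); im,d=snapshot("wrist"); cv2.imwrite("pics/w2.png",im);W=cloud("wrist",d,cal)
for t in ["scanner","holder"]:
    for r in spot_point("wrist",t)[:2]: print(t,round(r["confidence"],2),w("wrist",r["location"],cal))
x,y,z=W[...,0],W[...,1],W[...,2]
near=(abs(x-.435)<.06)&(abs(y+.173)<.06)
m=near&(z>.028)&(z<.04); print(m.sum(),*rect(W[m]),W[m].min(0),W[m].max(0))
E
```

```text
clock: 5.05
position: [0.4335, -0.1767, 0.1723]
tcp_rot: [0.742, 0.67, -0.0, -0.0]
ft_force: [-0.1, 0.2, -2.1]
opening: 0.034
grip_force: 25.0
[ 0.4335 -0.1767  0.1723] [ 0.742   0.6704 -0.0001 -0.0004] [-0.1348  0.1568 -2.1202] 0.033991384640192614
scene 0.77 [ 0.4375 -0.171   0.071 ]
side 0.58 [ 0.4369 -0.1759  0.0706]
scanner 0.81 [ 0.4332 -0.1752  0.071 ]
holder 0.84 [ 0.4354 -0.177  -0.0003]
1228 [ 433.4229 -174.7733] [50.8163 76.1486] 174.20393 [ 0.3932 -0.1984  0.028 ] [ 0.4736 -0.1459  0.0373]
```

View pics/w2.png

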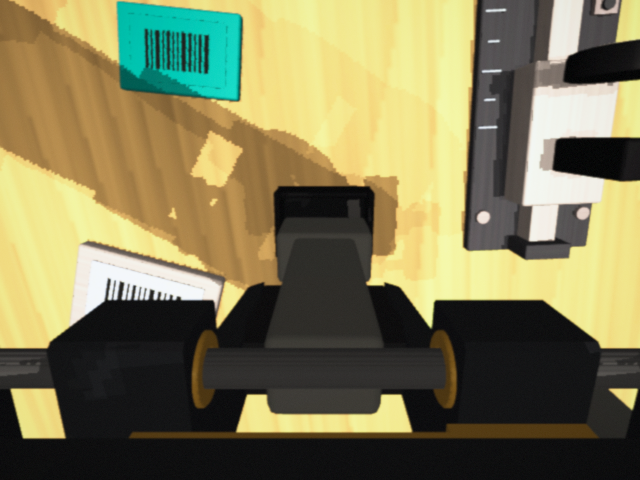

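```bash
python3 -m handwheel '[{"offset":[0.5,0,0],"twist":[0,0,1]},{"offset":[2,-0.2,0],"twist":[0,0,3]},{"offset":[4.5,-0.4,0],"twist":[0,0,5]},{"offset":[7.5,-0.7,0],"twist":[0,0,7]},{"offset":[10.5,-1,0],"twist":[0,0,9]},{"offset":[13.5,-1.2,0],"twist":[0,0,11]},{"offset":[15.5,-1.3,0],"twist":[0,0,12]},{"offset":[16.5,-1.4,0],"twist":[0,0,12]},{"offset":[16.5,-1.4,0],"twist":[0,0,12]},{"offset":[16.5,-1.4,0],"twist":[0,0,12]}]'
python3 - <<'E'
from rect import *
np.set_printoptions(precision=4,suppress=True)
s=sense();print(s["position"],s["tcp_rot"],s["ft_force"],s["opening"])
cal=get_calibration("wrist"); im,d=snapshot("wrist"); cv2.imwrite("pics/w3.png",im);W=cloud("wrist",d,cal)
for r in spot_point("wrist","label")[:3]: print("label",round(r["confidence"],2),w("wrist",r["location"],cal))
for r in spot_point("wrist","scanner")[:1]: print("scanner",round(r["confidence"],2),w("wrist",r["location"],cal))
x,y,z=W[...,0],W[...,1],W[...,2]
for r in masks_of("wrist","label")[:3]:
    P=W[r["mask"]]; P=P[(P[:,2]>.006)&(P[:,2]<.02)]; print(len(P),*rect(P))
m=(abs(x-.44)<.06)&(abs(y-.077)<.06)&(z>.005)&(z<.016); print(m.sum(),*rect(W[m]))
E
```

```text
clock: 6.4
position: [0.4365, -0.0118, 0.1727]
tcp_rot: [0.808, 0.589, -0.0, 0.0]
ft_force: [-0.2, 0.3, -1.7]
opening: 0.0341
grip_force: 25.0
[ 0.4365 -0.0118  0.1727] [ 0.808   0.5892 -0.0001  0.0001] [-0.191   0.2778 -1.6604] 0.03407940859413217
label 0.94 [0.4338 0.0733 0.0105]
label 0.64 [ 0.3457 -0.041   0.0085]
scanner 0.93 [ 0.4345 -0.0104  0.0697]
4939 [339.5273 -38.8721] [59.5519 89.9121] 168.48026
9457 [437.7842  76.2995] [60.114  90.1339] 161.56755
9464 [437.7842  76.2995] [60.114  90.1339] 161.56755
```

View pics/w3.png

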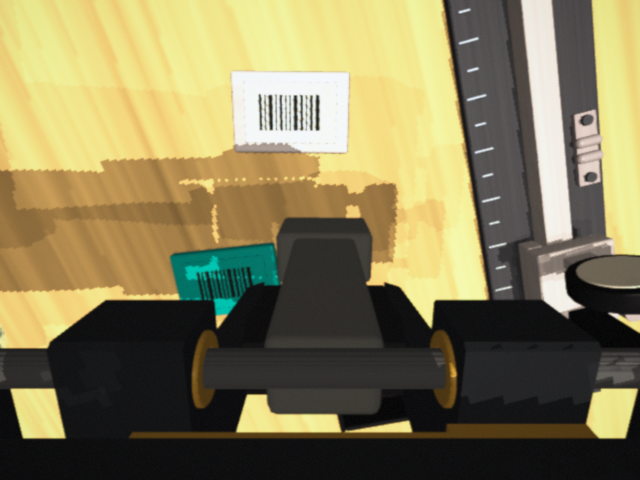

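The wrist view shows the small white ticket's bar code at (289,112), centred on the plate. The notch shows on the strip at about (588,147). I'll move over the label, hold and check.

```bash
python3 -m handwheel '[{"offset":[0.5,-0.2,0],"twist":[0,0,0.2]},{"offset":[2,-0.6,0.2],"twist":[0,0,0.4]},{"offset":[4,-1.2,0.7],"twist":[0,0,0.6]},{"offset":[6,-1.8,1.4],"twist":[0,0,0.6]},{"offset":[7.5,-2.3,2],"twist":[0,0,0.6]},{"offset":[8.2,-2.5,2.4],"twist":[0,0,0.6]},{"offset":[8.4,-2.55,2.5],"twist":[0,0,0.6]},{"offset":[8.4,-2.55,2.5],"twist":[0,0,0.6]},{"offset":[8.4,-2.55,2.5],"twist":[0,0,0.6]},{"offset":[8.4,-2.55,2.5],"twist":[0,0,0.6]}]'
python3 - <<'E'
from rect import *
np.set_printoptions(precision=4,suppress=True)
s=sense();print(s["position"],s["tcp_rot"],s["ft_force"],s["opening"])
for cam in ["scene","side","wrist"]:
    cal=get_calibration(cam); im,d=snapshot(cam); W=cloud(cam,d,cal)
    if cam=="side": cv2.imwrite("pics/s4.png",cv2.resize(im[180:360,270:510],None,fx=3,fy=3))
    for r in spot_point(cam,"scanner")[:1]: print(cam,r["confidence"],w(cam,r["location"],cal))
E
```

```text
clock: 7.6
position: [0.4381, 0.076, 0.148]
tcp_rot: [0.811, 0.585, 0.0, 0.0]
ft_force: [0.8, 0.4, -1.1]
opening: 0.0341
grip_force: 25.0
[0.4381 0.076  0.148 ] [0.8113 0.5846 0.0001 0.0002] [ 0.8169  0.3834 -1.0742] 0.03414177317569787
scene 0.82 [0.4385 0.0805 0.042 ]
side 0.89 [0.4405 0.0756 0.0468]
wrist 0.63 [0.4374 0.0744 0.0457]
```

View pics/s4.png

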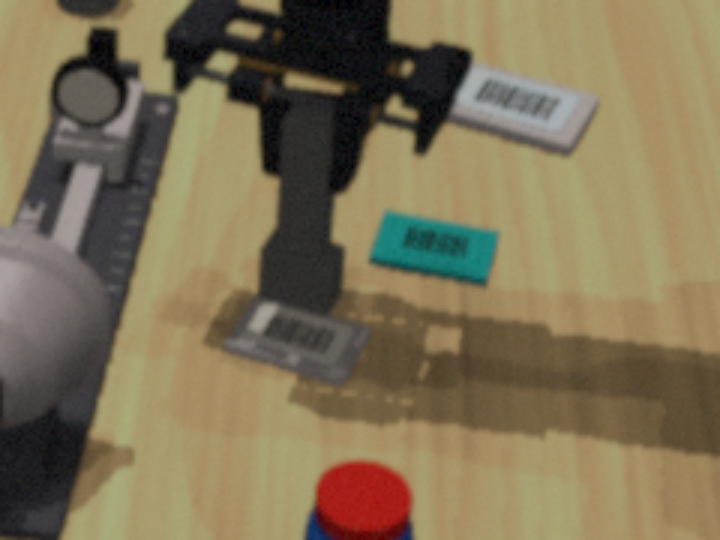

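The side crop shows the scanner upright over the ticket, with its head at about (300,275) above the label at (298,335). The pose estimates agree with the label's middle. I'll hold it there for about 1.9 s.

```bash
python3 -m handwheel '[{"offset":[0,0,0],"twist":[0,0,0]},{"offset":[0,0,0],"twist":[0,0,0]},{"offset":[0,0,0],"twist":[0,0,0]},{"offset":[0,0,0],"twist":[0,0,0]},{"offset":[0,0,0],"twist":[0,0,0]},{"offset":[0,0,0],"twist":[0,0,0]},{"offset":[0,0,0],"twist":[0,0,0]},{"offset":[0,0,0],"twist":[0,0,0]},{"offset":[0,0,0],"twist":[0,0,0]},{"offset":[0,0,0],"twist":[0,0,0]},{"offset":[0,0,0],"twist":[0,0,0]},{"offset":[0,0,0],"twist":[0,0,0]},{"offset":[0,0,0],"twist":[0,0,0]},{"offset":[0,0,0],"twist":[0,0,0]},{"offset":[0,0,0],"twist":[0,0,0]},{"offset":[0,0,0],"twist":[0,0,0]},{"offset":[0,0,0],"twist":[0,0,0]},{"offset":[0,0,0],"twist":[0,0,0]}]'
```

```text
clock: 9.7
position: [0.4379, 0.0765, 0.1478]
tcp_rot: [0.811, 0.585, 0.0, 0.0]
ft_force: [-0.6, 0.5, -2.1]
opening: 0.0336
grip_force: 25.0
```

```bash
python3 -m handwheel '[{"offset":[-0.3,0.1,-0.5],"twist":[0,0,0]},{"offset":[-1.5,0.5,-1.5],"twist":[0,0,-1]},{"offset":[-4,1.2,-2.5],"twist":[0,0,-3]},{"offset":[-7,2.2,-2.5],"twist":[0,0,-5]},{"offset":[-10,3.1,-2.5],"twist":[0,0,-7]},{"offset":[-13,4.1,-2.5],"twist":[0,0,-9]},{"offset":[-16,5,-2.5],"twist":[0,0,-11]},{"offset":[-19,6,-2.5],"twist":[0,0,-12.6]},{"offset":[-22,6.9,-2.5],"twist":[0,0,-12.6]},{"offset":[-23.6,7.4,-2.5],"twist":[0,0,-12.6]},{"offset":[-24.15,7.55,-2.5],"twist":[0,0,-12.6]},{"offset":[-24.15,7.55,-2.5],"twist":[0,0,-12.6]},{"offset":[-24.15,7.55,-2.5],"twist":[0,0,-12.6]},{"offset":[-24.15,7.55,-2.5],"twist":[0,0,-12.6]}]'
```

```text
clock: 11.1
position: [0.4333, -0.1756, 0.1728]
tcp_rot: [0.742, 0.671, 0.0, -0.0]
ft_force: [0.8, 0.1, -1.3]
opening: 0.0339
grip_force: 25.0
```

```bash
python3 -m handwheel '[{"offset":[-0.1,0,0.5],"twist":[0,0,0]},{"offset":[-0.1,0,1.5],"twist":[0,0,0]},{"offset":[-0.1,0,2.5],"twist":[0,0,0]},{"offset":[-0.1,0,3.5],"twist":[0,0,0]},{"offset":[-0.1,0,4.5],"twist":[0,0,0]},{"offset":[-0.1,0,5.5],"twist":[0,0,0]},{"offset":[-0.1,0,6.1],"twist":[0,0,0]},{"offset":[-0.1,0,6.35],"twist":[0,0,0]},{"offset":[-0.1,0,6.4],"twist":[0,0,0]},{"offset":[-0.1,0,6.4],"twist":[0,0,0]}]'
```

```text
clock: 12.1
position: [0.4333, -0.1776, 0.109]
tcp_rot: [0.742, 0.67, 0.0, 0.0]
ft_force: [0.5, -0.8, -0.8]
opening: 0.0336
grip_force: 25.0
```

```bash
python3 -m handwheel '[{"offset":[0,0,0.1],"twist":[0,0,0]},{"offset":[0,0,0.1],"twist":[0,0,0]},{"offset":[0,0,0.1],"twist":[0,0,0]}]'
python3 -m handwheel '[{"offset":[0,0,0],"twist":[0,0,0]},{"offset":[0,0,0],"twist":[0,0,0]},{"offset":[0,0,0],"twist":[0,0,0]},{"offset":[0,0,0],"twist":[0,0,0]},{"offset":[0,0,0],"twist":[0,0,0]},{"offset":[0,0,0],"twist":[0,0,0]},{"offset":[0,0,0],"twist":[0,0,0]}]' 7.5
python3 -m handwheel '[{"offset":[0,0,-1],"twist":[0,0,0]},{"offset":[0,0,-3],"twist":[0,0,0]},{"offset":[0,0,-6],"twist":[0,0,0]},{"offset":[0,0,-9],"twist":[0,0,0]},{"offset":[0,0,-12],"twist":[0,0,0]},{"offset":[0,0,-13],"twist":[0,0,0]},{"offset":[0,0,-13],"twist":[0,0,0]}]'
python3 - <<'E'
from rect import *
np.set_printoptions(precision=4,suppress=True)
s=sense();print(s["position"],s["tcp_rot"])
cal=get_calibration("wrist"); im,d=snapshot("wrist"); W=cloud("wrist",d,cal); cv2.imwrite("pics/w5.png",im)
for t in ["scanner","meter_grip","notch","meter_ball"]:
    for r in spot_point("wrist",t)[:2]: print(t,round(r["confidence"],2),w("wrist",r["location"],cal))
x,y,z=W[...,0],W[...,1],W[...,2]
near=(abs(x-.435)<.06)&(abs(y+.173)<.06)
for a,b in [(.15,.17),(.028,.04)]:
    m=near&(z>a)&(z<b); 
    if m.sum()>10: print(a,m.sum(),*rect(W[m]),np.median(W[m],0))
m=(abs(x-.605)<.04)&(abs(y+.14)<.03)&(z>.105)&(z<.121); print("post",m.sum(),*rect(W[m]),np.median(W[m],0))
E
```

```text
clock: 12.4
position: [0.4332, -0.1775, 0.1078]
tcp_rot: [0.742, 0.67, 0.0, 0.0]
ft_force: [0.5, 0.0, -1.3]
opening: 0.0337
grip_force: 25.0
clock: 13.1
position: [0.4332, -0.1775, 0.1077]
tcp_rot: [0.742, 0.67, 0.0, -0.0]
ft_force: [0.5, 0.5, 0.1]
opening: 0.0751
grip_force: 0.0
clock: 13.8
position: [0.4335, -0.1777, 0.2388]
tcp_rot: [0.742, 0.67, 0.0, 0.001]
ft_force: [0.0, 0.5, -0.3]
opening: 0.0749
grip_force: 0.0
[ 0.4335 -0.1777  0.2388] [0.742  0.6704 0.0002 0.0013]
scanner 0.83 [ 0.43   -0.1767  0.0078]
meter_grip 0.93 [ 0.605 -0.136  0.113]
0.15 2311 [ 433.3541 -176.8398] [26.3467 33.9639] 174.40031 [ 0.4335 -0.1753  0.1595]
0.028 1250 [ 433.3885 -175.4901] [51.9819 76.105 ] 174.01395 [ 0.435  -0.1617  0.0343]
post 1267 [ 604.1305 -138.6766] [22.2759 23.2133] 177.7041 [ 0.6013 -0.1382  0.1154]
```

```bash
python3 -m handwheel '[{"offset":[0.3,1,0],"twist":[0,0,0]},{"offset":[1.3,4,0],"twist":[0,0,-1]},{"offset":[2.7,8,0],"twist":[0,0,-2]},{"offset":[4,12,0],"twist":[0,0,-2.4]},{"offset":[5.1,15,0],"twist":[0,0,-2.4]},{"offset":[5.5,16.3,0],"twist":[0,0,-2.4]},{"offset":[5.6,16.6,0],"twist":[0,0,-2.4]},{"offset":[5.6,16.6,0],"twist":[0,0,-2.4]},{"offset":[5.6,16.6,0],"twist":[0,0,-2.4]}]'
python3 - <<'E'
from rect import *
np.set_printoptions(precision=4,suppress=True)
s=sense();print(s["position"],s["tcp_rot"])
cal=get_calibration("wrist"); im,d=snapshot("wrist"); W=cloud("wrist",d,cal); cv2.imwrite("pics/w6.png",im); np.save("W6.npy",W)
for t in ["meter_grip","notch","meter_ball"]:
    for r in spot_point("wrist",t)[:2]: print(t,round(r["confidence"],2),w("wrist",r["location"],cal))
for r in masks_of("wrist","notch")[:1]: print(*rect(W[r["mask"]]))
x,y,z=W[...,0],W[...,1],W[...,2]
m=(abs(x-.605)<.04)&(abs(y+.14)<.03)&(z>.105)&(z<.121); print("post",m.sum(),*rect(W[m]),np.median(W[m],0))
E
```

```text
clock: 14.95
position: [0.6035, -0.1387, 0.2377]
tcp_rot: [0.728, 0.686, -0.0, -0.0]
ft_force: [-0.7, 0.1, -0.2]
opening: 0.0748
grip_force: 0.0
[ 0.6035 -0.1387  0.2377] [ 0.7279  0.6857 -0.0001 -0.0002]
meter_grip 0.88 [ 0.6051 -0.1371  0.1118]
notch 0.57 [ 0.6485 -0.0226  0.0233]
meter_ball 0.88 [ 0.6406 -0.1427  0.022 ]
[645.3013 -19.7393] [18.421  57.2086] 109.27675
post 941 [ 604.6646 -138.2915] [21.8642 21.9018] 176.91512 [ 0.6049 -0.1372  0.1155]
```

View pics/w6.png

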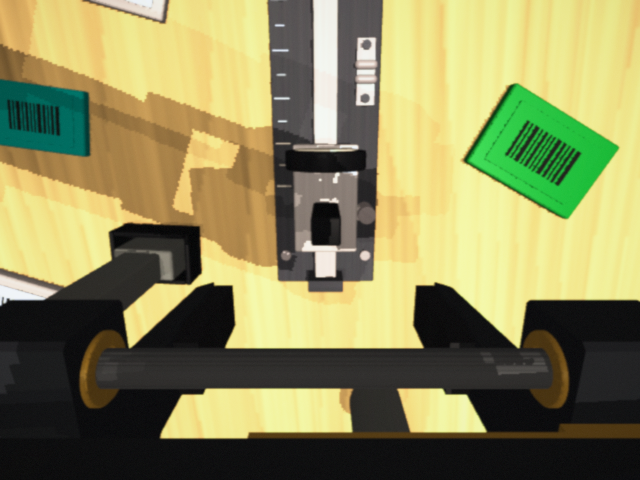

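The wrist view shows the post at (326,223), and the strip with two ridges at about (366,62) and (366,78), so the notch is near row 70. I'll refine that from the image profile.

```bash
python3 - <<'E'
from h import *
np.set_printoptions(precision=4,suppress=True)
W=np.load("W6.npy"); g=cv2.imread("pics/w6.png").mean(2)
for v in range(34,112): print(v,g[v,362:370].mean().round(0),np.nanmedian(W[v,362:370],0))
v=np.array([-.0,1]);
E
python3 - <<'E'
import cv2
im=cv2.imread("pics/w6.png")[25:120,320:420]; cv2.imwrite("pics/c6.png",cv2.resize(im,None,fx=6,fy=6,interpolation=cv2.INTER_CUBIC))
E
```

```text
34 86.0 [0.6495 0.012  0.0118]
35 86.0 [0.6495 0.0111 0.0114]
36 92.0 [0.6494 0.0103 0.0119]
37 149.0 [0.6493 0.0094 0.012 ]
38 219.0 [0.6488 0.0077 0.0165]
39 206.0 [0.6484 0.0065 0.0177]
40 158.0 [0.6486 0.0056 0.0191]
41 134.0 [0.6484 0.0046 0.0199]
42 122.0 [0.6484 0.004  0.0193]
43 112.0 [0.6483 0.0032 0.0194]
44 109.0 [0.6483 0.0024 0.0194]
45 108.0 [0.6483 0.0015 0.0197]
46 109.0 [0.6482 0.0009 0.0193]
47 119.0 [0.6484 0.0002 0.0187]
48 137.0 [ 0.6483 -0.0006  0.0185]
49 176.0 [ 0.6484 -0.001   0.0169]
50 231.0 [ 0.6484 -0.0017  0.0155]
51 240.0 [ 0.6485 -0.0026  0.0162]
52 241.0 [ 0.6484 -0.0034  0.0163]
53 241.0 [ 0.6484 -0.0042  0.0165]
54 241.0 [ 0.6485 -0.0049  0.0164]
55 241.0 [ 0.6485 -0.0057  0.0159]
56 241.0 [ 0.6483 -0.0066  0.0168]
57 241.0 [ 0.6483 -0.0074  0.0165]
58 238.0 [ 0.6484 -0.0082  0.016 ]
59 221.0 [ 0.6483 -0.009   0.0158]
60 194.0 [ 0.6479 -0.0105  0.0204]
61 200.0 [ 0.6478 -0.0113  0.0205]
62 216.0 [ 0.6477 -0.0122  0.021 ]
63 232.0 [ 0.6477 -0.013   0.0215]
64 234.0 [ 0.6476 -0.0138  0.0211]
65 218.0 [ 0.6478 -0.0145  0.0207]
66 190.0 [ 0.6476 -0.0153
[... 887 characters left out ...]
 237.0 [ 0.6474 -0.0363  0.0167]
93 218.0 [ 0.6473 -0.0372  0.0164]
94 170.0 [ 0.6471 -0.0382  0.0184]
95 135.0 [ 0.647 -0.039  0.019]
96 119.0 [ 0.6469 -0.04    0.0197]
97 114.0 [ 0.6469 -0.0408  0.0193]
98 114.0 [ 0.647  -0.0416  0.0194]
99 117.0 [ 0.6468 -0.0425  0.0194]
100 122.0 [ 0.6472 -0.0433  0.0186]
101 136.0 [ 0.6468 -0.0441  0.0188]
102 182.0 [ 0.6469 -0.0449  0.0174]
103 228.0 [ 0.6472 -0.0456  0.0169]
104 227.0 [ 0.6471 -0.0465  0.0165]
105 151.0 [ 0.6472 -0.0473  0.0153]
106 81.0 [ 0.6476 -0.0479  0.0115]
107 79.0 [ 0.6475 -0.0488  0.0119]
108 83.0 [ 0.648  -0.0497  0.0117]
109 83.0 [ 0.6475 -0.0505  0.0112]
110 83.0 [ 0.6474 -0.0514  0.0121]
111 83.0 [ 0.6474 -0.0523  0.0117]
```

View pics/c6.png

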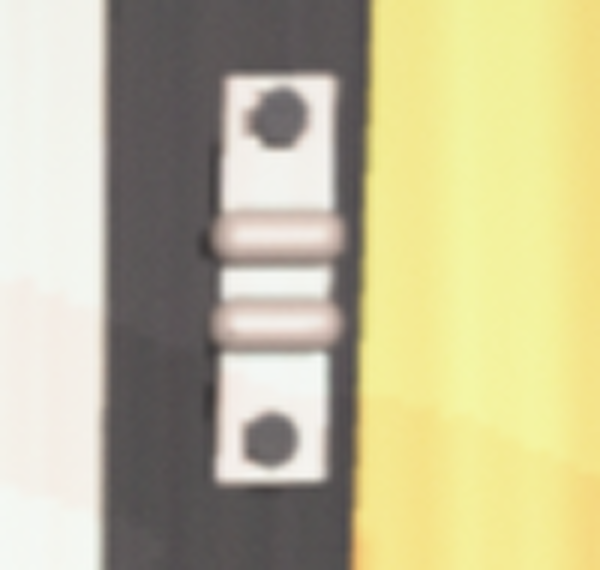

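```bash
python3 -m handwheel '[{"offset":[0,0.05,1],"twist":[0,0,0]},{"offset":[0,0.1,4],"twist":[0,0,0]},{"offset":[0,0.1,8],"twist":[0,0,0]},{"offset":[0,0.1,12],"twist":[0,0,0]},{"offset":[0,0.1,14.5],"twist":[0,0,0]},{"offset":[0,0.1,15.5],"twist":[0,0,0]},{"offset":[0,0.1,15.7],"twist":[0,0,0]},{"offset":[0,0.1,15.7],"twist":[0,0,0]}]' 5.5
python3 -m handwheel '[{"offset":[0,0,0],"twist":[0,0,0]},{"offset":[0,0,0],"twist":[0,0,0]},{"offset":[0,0,0],"twist":[0,0,0]},{"offset":[0,0,0],"twist":[0,0,0]},{"offset":[0,0,0],"twist":[0,0,0]},{"offset":[0,0,0],"twist":[0,0,0]},{"offset":[0,0,0],"twist":[0,0,0]},{"offset":[0,0,0],"twist":[0,0,0]}]' 1.2 50
```

```text
clock: 16.0
position: [0.6055, -0.1388, 0.0817]
tcp_rot: [0.728, 0.686, 0.0, 0.001]
ft_force: [0.0, 0.2, 0.2]
opening: 0.0551
grip_force: 0.0
clock: 16.8
position: [0.6048, -0.1386, 0.081]
tcp_rot: [0.728, 0.686, -0.0, -0.0]
ft_force: [-3.7, 0.2, 4.5]
opening: 0.0219
grip_force: 50.0
```

```bash
python3 -m handwheel '[{"offset":[0.3,0,0],"twist":[0,0,0]},{"offset":[1,0,0],"twist":[0,0,0]},{"offset":[2,0,0],"twist":[0,0,0]},{"offset":[3,0,0],"twist":[0,0,0]},{"offset":[4,0,0],"twist":[0,0,0]},{"offset":[5,0,0],"twist":[0,0,0]},{"offset":[6,0,0],"twist":[0,0,0]},{"offset":[7,0,0],"twist":[0,0,0]},{"offset":[8,0,0],"twist":[0,0,0]},{"offset":[9,0,0],"twist":[0,0,0]},{"offset":[9.7,0,0],"twist":[0,0,0]},{"offset":[10,0,0],"twist":[0,0,0]},{"offset":[10,0,0],"twist":[0,0,0]},{"offset":[10,0,0],"twist":[0,0,0]}]'
python3 - <<'E'
from h import *
s=sense(); print(s["position"],s["ft_force"],s["opening"])
cal=get_calibration("wrist"); im,d=snapshot("wrist"); W=cloud("wrist",d,cal)
for t in ["meter_grip","notch","meter_ball"]:
    for r in spot_point("wrist",t)[:2]: print(t,round(r["confidence"],2),w("wrist",r["location"],cal))
E
```

```text
clock: 18.2
position: [0.6107, -0.0382, 0.081]
tcp_rot: [0.728, 0.686, 0.0, -0.0]
ft_force: [-4.6, 2.4, 6.5]
opening: 0.0213
grip_force: 50.0
[ 0.61068458 -0.03823233  0.08097866] [-4.62208372  2.41333178  6.50655134] 0.021327850837048874
meter_grip 0.68 [ 0.61065456 -0.03896259  0.11190029]
meter_grip 0.26 [ 0.64748495 -0.04353184  0.020712  ]
notch 0.79 [ 0.64668545 -0.02018876  0.02414735]
meter_ball 0.91 [ 0.64466231 -0.04047544  0.01950324]
```

```bash
python3 -m handwheel '[{"offset":[0.3,0,0],"twist":[0,0,0]},{"offset":[0.6,0,0],"twist":[0,0,0]},{"offset":[0.8,0,0],"twist":[0,0,0]}]'
python3 -m handwheel '[{"offset":[0.15,0,0],"twist":[0,0,0]},{"offset":[0.3,0,0],"twist":[0,0,0]}]'
python3 -m handwheel '[{"offset":[0.15,0,0],"twist":[0,0,0]},{"offset":[0.3,0,0],"twist":[0,0,0]}]'
python3 -m handwheel '[{"offset":[0.1,0,0],"twist":[0,0,0]},{"offset":[0.2,0,0],"twist":[0,0,0]}]'
```

```text
clock: 18.7
position: [0.6111, -0.0309, 0.081]
tcp_rot: [0.728, 0.686, -0.0, -0.0]
ft_force: [-5.4, -2.9, 6.5]
opening: 0.0218
grip_force: 50.0
clock: 18.9
position: [0.6113, -0.0285, 0.081]
tcp_rot: [0.728, 0.686, -0.001, 0.0]
ft_force: [-6.2, -8.5, 4.8]
opening: 0.0217
grip_force: 50.0
clock: 19.1
position: [0.6113, -0.0276, 0.081]
tcp_rot: [0.728, 0.686, -0.002, 0.001]
ft_force: [-8.3, -18.4, 4.7]
opening: 0.0216
grip_force: 50.0
clock: 19.3
position: [0.6114, -0.0261, 0.081]
tcp_rot: [0.728, 0.686, -0.002, 0.001]
ft_force: [-7.6, -11.6, 5.7]
opening: 0.0215
grip_force: 50.0
```

```bash
python3 -m handwheel '[{"offset":[0.1,0,0],"twist":[0,0,0]},{"offset":[0.2,0,0],"twist":[0,0,0]},{"offset":[0.2,0,0],"twist":[0,0,0]}]'
python3 -m handwheel '[{"offset":[0.1,0,0],"twist":[0,0,0]},{"offset":[0.2,0,0],"twist":[0,0,0]},{"offset":[0.2,0,0],"twist":[0,0,0]}]'
python3 -m handwheel '[{"offset":[0.1,0,0],"twist":[0,0,0]},{"offset":[0.1,0,0],"twist":[0,0,0]},{"offset":[0.1,0,0],"twist":[0,0,0]}]'
```

```text
clock: 19.6
position: [0.6117, -0.0214, 0.081]
tcp_rot: [0.728, 0.686, -0.001, 0.0]
ft_force: [-6.2, -1.3, 5.9]
opening: 0.0215
grip_force: 50.0
clock: 19.9
position: [0.6118, -0.0186, 0.081]
tcp_rot: [0.728, 0.686, -0.0, -0.0]
ft_force: [-5.0, 2.3, 5.5]
opening: 0.0214
grip_force: 50.0
clock: 20.2
position: [0.6119, -0.0176, 0.081]
tcp_rot: [0.728, 0.686, -0.0, -0.0]
ft_force: [-5.0, 1.6, 6.3]
opening: 0.0217
grip_force: 50.0
```

```bash
python3 -m handwheel '[{"offset":[0,0,0],"twist":[0,0,0]},{"offset":[0,0,0],"twist":[0,0,0]},{"offset":[0,0,0],"twist":[0,0,0]},{"offset":[0,0,0],"twist":[0,0,0]},{"offset":[0,0,0],"twist":[0,0,0]}]'
python3 - <<'E'
from rect import *
np.set_printoptions(precision=4,suppress=True)
s=sense(); print(s["position"],s["ft_force"],s["opening"])
W6=np.load("W6.npy")
for cam in ["wrist","scene","side"]:
    cal=get_calibration(cam); im,d=snapshot(cam); W=cloud(cam,d,cal)
    if cam=="wrist": cv2.imwrite("pics/w7.png",im)
    for t in ["meter_grip","notch","meter_ball","scanner"]:
        for r in spot_point(cam,t)[:1]: print(cam,t,round(r["confidence"],2),w(cam,r["location"],cal))
    if cam=="wrist":
        # carriage's light-meter head top, z>.118, before and after
        for A,y0 in ((W6,-.088),(W,.033)):
            m=(abs(A[...,0]-.61)<.04)&(abs(A[...,1]-y0)<.02)&(A[...,2]>.117)&(A[...,2]<.13); P=A[m]; print("head",m.sum(),np.median(P,0),P.min(0),P.max(0))
        # barrel top
        for A,c in ((W6,(.641,-.141)),(W,(.648,-.019))):
            m=(np.hypot(A[...,0]-c[0],A[...,1]-c[1])<.016)&(A[...,2]>.053)&(A[...,2]<.062); P=A[m]
            if m.sum()>5: print("barrel",m.sum(),*rect(P))
E
```

```text
clock: 20.7
position: [0.6119, -0.0175, 0.081]
tcp_rot: [0.728, 0.686, -0.0, -0.0]
ft_force: [-5.4, 1.3, 5.2]
opening: 0.0215
grip_force: 50.0
[ 0.6119 -0.0175  0.081 ] [-5.3986  1.2936  5.2134] 0.021527832313215974
wrist meter_grip 0.59 [ 0.6098 -0.0163  0.1114]
wrist notch 0.93 [ 0.6469 -0.0192  0.0228]
head 1241 [ 0.6076 -0.0882  0.1226] [ 0.587  -0.0965  0.117 ] [ 0.6282 -0.0807  0.1264]
head 6926 [0.6149 0.0331 0.1228] [0.5939 0.0244 0.117 ] [0.6354 0.0409 0.1262]
barrel 262 [ 638.4526 -141.1007] [19.3255 15.5045] 12.33691
barrel 881 [644.5612 -18.4431] [15.8038 21.456 ] 162.7015
scene meter_grip 0.89 [ 0.6139 -0.0183  0.1203]
scene meter_ball 0.59 [ 0.6476 -0.0198  0.0178]
scene scanner 0.94 [ 0.4325 -0.1695  0.0075]
side meter_grip 0.74 [ 0.6178 -0.0188  0.1149]
side meter_ball 0.86 [ 0.6531 -0.0189  0.0235]
side scanner 0.84 [ 0.4348 -0.177   0.0046]
```

View pics/w7.png

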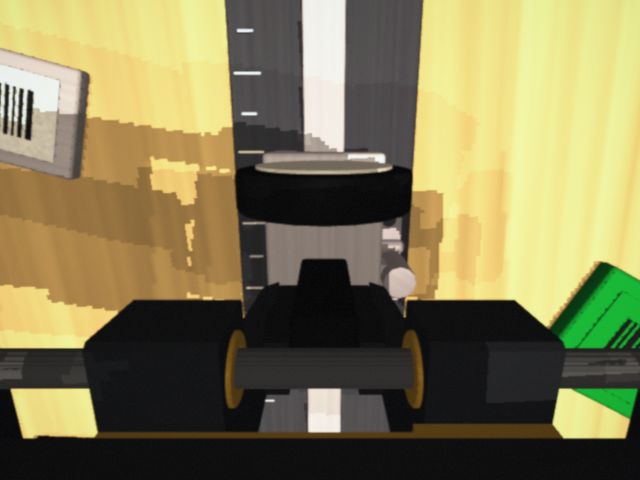

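The wrist view shows the barrel at (400,280), just before the strip's far ridge and screw at about (392,230). The meter head moved 121 mm, as planned, and the force along the rail is small, so the ball is in the notch. The scanner stands in its pocket.

```bash
python3 -c "
from cell import *
print(close_job())"
```

```text
the job is handed in; nothing more can be done
None
```

The job is handed in at about 21 s: the scanner was held over the small white ticket's bar code for about 2 s and stood back in its pocket, and the carriage is held still in the notch with the post still gripped.

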